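# Set out the brown stain bottles on their colour-coded pads

## Task

Set the bench up for staining the next smears: of the things in front of the grey case, pick out the three brown bottles and stand each in the middle of the round pad whose band has the colour of its top (red, violet, or black for the dropper bottle), one after another. Keep them upright, set them down rather than dropping them, and leave the white bottle and the red-lidded sample cup where they stand; the two brown bottles far back on the left belong to another set.

Things in the scene. Friction and masses are not known exactly. Their poses are not given: they have to be found in the camera images.
- bottle_red: brown bottle with a red screw cap, to be moved: 42 mm in diameter, 98 mm tall with the cap (cap 27 mm in diameter, the top 15 mm); stands upright; origin at the centre of its underside, z up. Grip it round the body, about 52 mm above the underside.
- bottle_violet: brown bottle with a violet screw cap, to be moved: 42 mm in diameter, 98 mm tall with the cap (cap 27 mm in diameter, the top 15 mm); stands upright; origin at the centre of its underside, z up. Grip it round the body, about 52 mm above the underside.
- bottle_black: small brown dropper bottle with a slender black dropper top, to be moved: body 27 mm in diameter and 48 mm high, 82 mm tall with the dropper; stands upright; origin at the centre of its underside, z up. Grip it round the body, about 38 mm above the underside.
- pad_red: flat round bottle pad, white with a red band round its edge, 68 mm in diameter, 6 mm thick, fixed to the worktop; origin at the centre of its underside, its upper face 6 mm above that.
- pad_violet: flat round bottle pad, white with a violet band round its edge, 68 mm in diameter, 6 mm thick, fixed to the worktop; origin at the centre of its underside, its upper face 6 mm above that.
- pad_black: flat round bottle pad, white with a black band round its edge, 68 mm in diameter, 6 mm thick, fixed to the worktop; origin at the centre of its underside, its upper face 6 mm above that.
- saline: bystander: white reagent bottle with a white cap, 48 mm in diameter, 105 mm tall, loose; stays where it is; origin at the centre of its underside.
- cup: bystander: sample cup with a red lid, 64 mm in diameter, 70 mm tall, loose; stays where it is; origin at the centre of its underside.
- charger_box: fixed grey instrument case lying behind the pads and bottles: 190 mm (x) by 304 mm (y), its top 57 mm above the worktop; origin about the middle of its underside. To the right of all this stand the microscope and, above it, its monitor, up to 570 mm above the worktop: the arm must keep clear of them.
Not all that is in view belongs to the job. Leave any yellow look-alike of the bottle_red alone. What is shaped like the bottle_violet but green is not meant.

How it is judged (in metres and radians):
At the end, for the whole second after the job is handed in: Each of the three brown bottles stands upright (within about 4.5 degrees) on the pad of its top's colour, its axis within 12 mm of the pad's centre, released and at rest; the white-capped bottle and the sample cup still stand upright within 20 mm of where they were (horizontal distance between bottle_red and pad_red below 0.012 m and z of bottle_red in the frame of pad_red between 0.003 and 0.01 m and angle between each of bottle_red, bottle_violet, bottle_black's own z axis and vertical below 0.08 rad and linear speed of each of bottle_red, bottle_violet, bottle_black below 0.02 m/s and angular speed of each of bottle_red, bottle_violet, bottle_black below 0.2 rad/s and contact force between each of bottle_red, bottle_violet, bottle_black and the fingers below 0.05 N and horizontal distance between bottle_violet and pad_violet below 0.012 m and z of bottle_violet in the frame of pad_violet between 0.003 and 0.01 m and horizontal distance between bottle_black and pad_black below 0.012 m and z of bottle_black in the frame of pad_black between 0.003 and 0.01 m and distance of each of saline, cup from where it was at the start of the episode below 0.02 m and angle between each of saline, cup's own z axis and vertical below 0.1 rad); the robot touches nothing.
It fails at once if a brown bottle is tipped over (angle between any of bottle_red, bottle_violet, bottle_black's own z axis and vertical above 0.6 rad).
It fails at once if a brown bottle is dropped (falls untouched, its underside more than 40 mm above the worktop) ((height (world z) of bottle_red above 0.04 m and contact force between bottle_red and anything else below 0.005 N) or (height (world z) of bottle_violet above 0.04 m and contact force between bottle_violet and anything else below 0.005 N) or (height (world z) of bottle_black above 0.04 m and contact force between bottle_black and anything else below 0.005 N)).
It fails at once if the white-capped bottle or the sample cup is shifted more than 20 mm or tipped (distance of any of saline, cup from where it was at the start of the episode above 0.02 m or angle between any of saline, cup's own z axis and vertical above 0.3 rad).
It also fails if it takes over 96 s, if anything falls off the work surface, if the arm or the gripper's body presses on something with over 40 N, if the wrist force passes 120 N, or if a joint passes its speed limit or range.

## Robot

A 6-joint arm with a two-finger parallel gripper is mounted at the origin on a cart in front of the work surface, level with it; the furniture and walls round the work are solid. World frame = base frame: x ahead of the robot, y to its left, z up, the work surface at z = 0. Lengths are in m, angles in degrees, forces in N, time in s.
With the tool pointing down it reaches from about 0.35 to 0.875 m from the base axis. Payload 4.2 kg.
Tool frame: the origin (TCP) lies midway between the tips of the shut fingers; the grasp point (between the pads) lies 19 mm behind it (r.pinch_z is the distance from the TCP to the grasp point, in m); z points along the fingers, y is the line along which they close (so a half turn about z gives the same grasp; the last joint's range is limited). The gripper opens to 87 mm and grips with 3 to 60 N. Pads are 19 mm wide; open, the fingers measure 117 mm over their backs; the gripper's body (75 mm by 190 mm) begins 51 mm behind the grasp point.
Start: joints at [-52.506, 22.042, 0.453, 0, -68.411, -14.817], TCP at [0.241, -0.577, 0.223] pointing down, gripper open.
Joint ranges: [-179.83, 179.83], [-69.29, 118.12], [-61.27, 80.66], [-181.25, 117.63], [-171.15, -9.14], [-177.46, 177.46]. Speed limits (degrees/s): [159.86, 159.86, 180, 180, 180, 180].

## Interface

Orientations are given as a 3x3 rotation matrix whose columns are the frame's x, y, z axes.
In Python, from station import r, imaging, models gives the robot as it stands. The module is installed in compiled form; this text tells all that it offers.
- The arm moves only by the tool apply_moves, never from a script. Its argument "moves" is a list of rows, each a list of 2 entries, a list of its own where there are three numbers: the shift along the tool's x, y, z in m, then the turn about the tool's z in degrees. A call has 1 to 5 rows; each row shifts and turns the commanded pose from where the row before left it, along the tool's axes as they then stand; what a row does not reach is not made up. A row lasts 1/12 s, in which the tool goes at most 41.7 mm and 7.16 degrees, less where a joint would pass 70% of its speed; a pose out of reach is approached as far as the arm can. A call is refused whole if a number of a shift passes 0.0417 or a number of a turn 7.16, either way. A call with a gripper value outside its range is refused whole. "hand" is the finger opening in m, from 0 to 0.087, set as the call begins (left out, the last holds). The fingers move at their own pace and stop on an object; the grip force is fixed at half the most. Time passes only in rows, so rows that do not move let the fingers close. It gives the time, the measured TCP pose, the force, the opening and the grip force at its end, in the units of the state.
- r.sense(): the state, without advancing time (a new reading comes with each control period).
- imaging.capture(name): name is "scene" or "top" or "wrist"; returns a dict with "frame" (400x640x3 uint8, blue, green, red), "intrinsics" (3x3 intrinsics, pixels), "eye" and "orientation" of the camera in the world. Camera axes: x right, y down, z forward; pixel columns grow to the right and rows downward; lengths in m; the calibration is good to about 2 mm. A picture is of the moment at which its call begins. There is no depth.
- r.finish_job(): hands the job in; it is judged then, once.
Trained networks look in a picture, given as the dict that the camera call returned (one of the last four; its "shot" number tells which), for a name from the list of things; names that differ only in an ending like _2 or _b are one class to them, and where a whole thing is asked for, a point or a joint stands for the part that bears it (a point fixed in the world has none). Each returns a list of dicts, best first, with "confidence" (0 to 1); they miss things now and then, are a little off and sometimes report something else, mostly with a low value. They report only what shows in the picture. A call takes as long as a camera call. They do not tell look-alikes from the thing itself.
- models.cut_out(picture, target): "region" (400x640 bool, what is visible of it) and "extent" ([left, top, width, height] as shares, 0 to 1, of the picture: columns of its width, rows of its height, round what is visible of it).
- models.place_of(picture, target): "at" ([column, row] as shares, 0 to 1, of the picture: columns of its width, rows of its height: a listed point, or the origin of a listed thing).
The state is a dict: "time_s": time; "joints": joint angles; "joint_velocities": joint speeds; "effort": joint torques, N m; "tcp_pos": TCP position; "ee_rot": TCP orientation; "wrist_force": force on the tool from outside, world axes, zero at the start; "moment": the same for the moment, N m; "gripper_width": opening from 0.0 (shut) to 1.0 (fully open); "gripper_force": force on a finger pad.
Only numpy, scipy, OpenCV 4.12 (cv2) and the standard library are available. Lean on these libraries where they do the work, as an engineer would, in place of code of your own. Each camera call takes 0.05 s, during which the arm holds its last target. There are 200 camera calls.

## Working session

There is one attempt and no reset: what is moved stays moved. The work goes in short steps, Python scripts to look and compute and a tool call to move; the robot and the scene stay as the last step left them, time stands still between calls to the robot, and variables do not carry over. Pictures are saved under pics/ and viewed, at most 14 in all, crops included, and the job is handed in when it is done.

Besides the shell and the picture viewer there is one more tool, called after "Emit:" by a JSON object that holds its "method" and its "body". apply_moves: Moves the arm, as the interface text tells. Its arguments: {"type":"object","properties":{"moves":{"type":"array"},"hand":{"type":"number"}},"required":["moves"]}

```bash
mkdir -p pics
cat > h.py <<'E'
import numpy as np, cv2
from station import r, imaging, models
def cap(n,f=None):
    p=imaging.capture(n)
    if f: cv2.imwrite('pics/'+f,p['frame'])
    return p
def ray(p,uv):
    d=np.linalg.inv(p['intrinsics'])@[uv[0],uv[1],1.]
    d=np.array(p['orientation'])@d
    return np.array(p['eye']),d/np.linalg.norm(d)
def onz(p,uv,z):
    e,d=ray(p,uv); return e+d*(z-e[2])/d[2]
def proj(p,X):
    c=np.array(p['orientation']).T@(np.array(X)-p['eye']); q=p['intrinsics']@c; return q[:2]/q[2]
def tri(rs):
    A=np.zeros((3,3));b=np.zeros(3)
    for e,d in rs:
        M=np.eye(3)-np.outer(d,d);A+=M;b+=M@e
    return np.linalg.solve(A,b)
E
python3 - <<'E'
from h import *
s=r.sense();print({k:np.round(s[k],3).tolist() for k in s},r.pinch_z)
T=['bottle_red','bottle_violet','bottle_black','pad_red','pad_violet','pad_black','saline','cup','charger_box']
for n in ['scene','top']:
    p=cap(n,n+'0.png');print(n,np.round(p['eye'],3),np.round(p['orientation'],2).tolist(),p['intrinsics'][0][0])
    for t in T:
        for q in models.place_of(p,t)[:5]:
            uv=np.array(q['at'])*[640,400];print(t,round(q['confidence'],2),uv.round(1),onz(p,uv,0.).round(3)[:2])
E
```

```text
{'time_s': 0.0, 'joints': [-52.507, 22.091, 0.378, -0.027, -68.41, -14.817], 'joint_velocities': [-0.055, -0.088, -0.007, -0.049, 0.056, -0.029], 'effort': [-0.001, -39.067, 18.74, 4.22, 0.011, -0.0], 'tcp_pos': [0.241, -0.576, 0.221], 'ee_rot': [[-0.923, -0.385, -0.001], [-0.385, 0.923, 0.002], [0.0, 0.002, -1.0]], 'wrist_force': [0.164, -0.429, 0.848], 'moment': [-0.007, 0.006, -0.024], 'gripper_force': 0.0, 'gripper_width': 1.005} 0.0187
scene [-0.522  0.804  0.657] [[-0.46, -0.42, 0.78], [-0.89, 0.24, -0.39], [-0.02, -0.88, -0.48]] 515.3962479803987
bottle_red 0.86 [421.6 227.1] [0.329 0.103]
bottle_red 0.67 [311.7 243.5] [0.396 0.369]
bottle_red 0.66 [310.2 225.9] [0.469 0.337]
bottle_violet 0.88 [391.3 247.8] [0.289 0.218]
bottle_violet 0.85 [376.3 228. ] [0.38  0.201]
bottle_violet 0.49 [343.1 232.4] [0.402 0.281]
bottle_black 0.55 [345.1 234. ] [0.393 0.281]
pad_red 0.87 [273.5 233.9] [0.48  0.431]
pad_violet 0.58 [309.3 225. ] [0.474 0.337]
pad_black 0.66 [348.  214.6] [0.471 0.228]
saline 0.86 [347.3 200.1] [0.54 0.19]
cup 0.95 [229.1 258.1] [0.434 0.558]
top [0.228 0.322 1.104] [[-0.01, -0.98, 0.19], [-1.0, 0.02, 0.02], [-0.02, -0.19, -0.98]] 462.446311690372
bottle_red 0.95 [415.  244.5] [0.329 0.099]
bottle_red 0.85 [302.8 219. ] [0.394 0.366]
bottle_violet 0.93 [370.6 223.4] [0.381 0.203]
bottle_violet 0.84 [363.1 259.3] [0.295 0.224]
bottle_black 0.62 [334.4 219.8] [0.391 0.29 ]
pad_red 0.83 [271.4 185.6] [0.478 0.442]
pad_violet 0.88 [315.  191.2] [0.462 0.335]
pad_black 0.72 [272.  188.1] [0.471 0.441]
pad_black 0.55 [352.5 195.6] [0.45  0.244]
saline 0.69 [373.2 152.5] [0.558 0.19 ]
cup 0.62 [226.7 199.3] [0.445 0.551]
```

View pics/scene0.png

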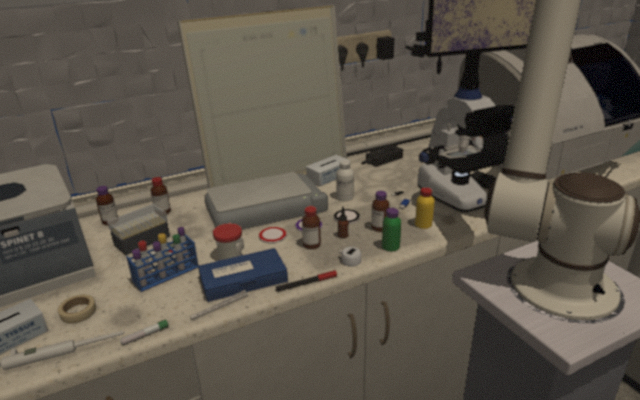

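View pics/top0.png

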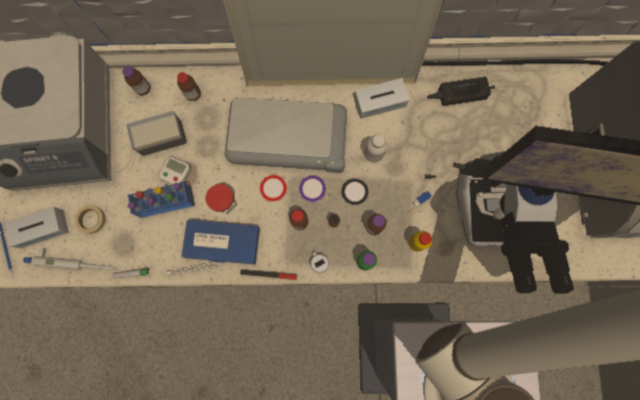

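Run:
```python
from h import *
a=cv2.imread('pics/scene0.png');b=cv2.imread('pics/top0.png')
A=cv2.resize(a[60:220,400:560],None,fx=2.4,fy=2.4,interpolation=2);B=cv2.resize(b[120:300,450:610],None,fx=2.4,fy=2.4,interpolation=2)
C=cv2.resize(b[160:280,250:450],None,fx=2,fy=2,interpolation=2);D=cv2.resize(a[170:260,250:450],None,fx=1.9,fy=1.9)
im=np.zeros((600,790,3),np.uint8)
A=A[:340];B=B[:432]
im[:340,:384]=A; im[:432,400:784]=B[:432]
im[345:345+171,:380]=D
cv2.imwrite('pics/c1.png',im);cv2.imwrite('pics/c2.png',C)
p=cap('top')
for uv in [(525,287),(562,287),(460,175),(470,240),(490,180),(575,130)]:
    print(uv,[onz(p,uv,z).round(3)[:2].tolist() for z in (0,.15,.3,.5)])
```

```text
(525, 287) [[0.226, -0.151], [0.227, -0.086], [0.227, -0.022], [0.227, 0.064]]
(562, 287) [[0.225, -0.236], [0.226, -0.16], [0.226, -0.084], [0.226, 0.017]]
(460, 175) [[0.497, -0.019], [0.46, 0.027], [0.424, 0.073], [0.375, 0.135]]
(470, 240) [[0.338, -0.032], [0.323, 0.016], [0.308, 0.065], [0.288, 0.129]]
(490, 180) [[0.483, -0.091], [0.448, -0.035], [0.414, 0.021], [0.367, 0.096]]
(575, 130) [[0.607, -0.311], [0.555, -0.225], [0.504, -0.139], [0.435, -0.024]]
```

View pics/c1.png

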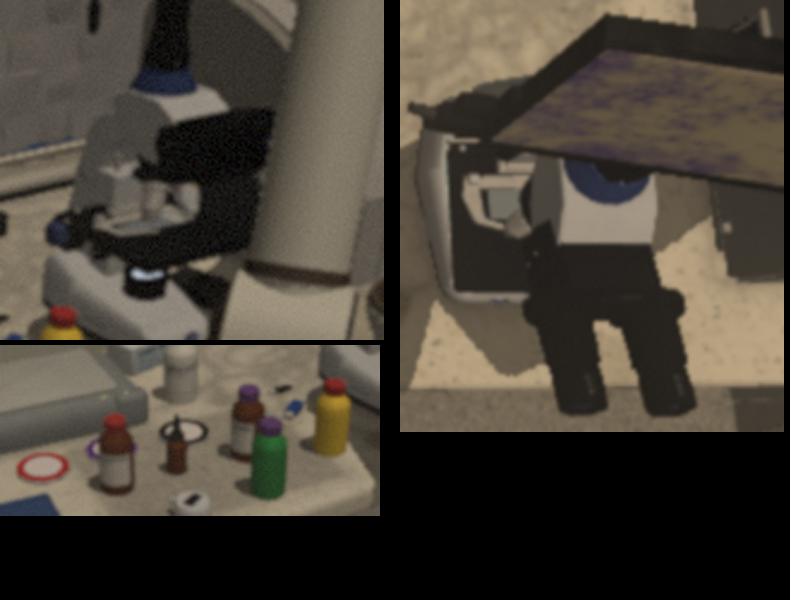

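View pics/c2.png

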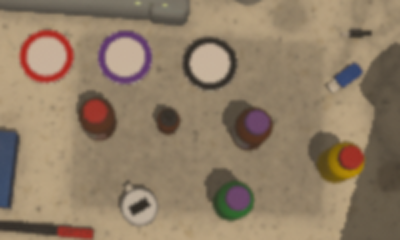

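Run:
```python
from h import *
p=cap('top');s=cap('scene')
for n,a,b in [('bl',(491,178),(428,52)),('br',(640,198),(535,45)),('head front left',(528,243),(466,114)),('bluering',(540,190),(470,98))]:
    X=tri([ray(p,a),ray(s,b)]);print(n,X.round(3),(proj(p,X)-a).round(1),(proj(s,X)-b).round(1))
print('mon top-left z.57',onz(p,(543,127),.57),onz(p,(491,178),.57))
for uv in [(525,287),(545,287),(562,287),(510,245)]:
    print(uv,[(z,onz(p,uv,z).round(3)[:2].tolist(),proj(s,onz(p,uv,z)).round()) for z in (.2,.25,.3,.35,.4)])
w=cap('wrist','w0.png');print(w['eye'],np.round(w['orientation'],2))
print(proj(s,r.sense()['tcp_pos']),proj(p,r.sense()['tcp_pos']))
```

```text
bl [0.396 0.062 0.403] [-3.  -1.8] [ 2.4 -0.4]
br [ 0.351 -0.187  0.392] [9.8 5.7] [-7.  2.]
head front left [ 0.318 -0.023  0.274] [-13.8  -8. ] [11.8 -2.8]
bluering [ 0.4   -0.075  0.276] [-0.8 -0.5] [ 0.7 -0.1]
mon top-left z.57 [0.41557725 0.05352603 0.57      ] [0.3536309  0.12094915 0.57      ]
(525, 287) [(0.2, [0.227, -0.065], array([517., 151.])), (0.25, [0.227, -0.043], array([513., 132.])), (0.3, [0.227, -0.022], array([509., 111.])), (0.35, [0.227, -0.001], array([505.,  90.])), (0.4, [0.227, 0.021], array([501.,  66.]))]
(545, 287) [(0.2, [0.226, -0.103], array([529., 148.])), (0.25, [0.226, -0.079], array([525., 129.])), (0.3, [0.226, -0.056], array([521., 109.])), (0.35, [0.226, -0.032], array([517.,  87.])), (0.4, [0.226, -0.009], array([512.,  64.]))]
(562, 287) [(0.2, [0.226, -0.135], array([540., 145.])), (0.25, [0.226, -0.11], array([536., 127.])), (0.3, [0.226, -0.084], array([531., 107.])), (0.35, [0.226, -0.059], array([526.,  85.])), (0.4, [0.226, -0.034], array([521.,  63.]))]
(510, 245) [(0.2, [0.307, -0.044], array([484., 142.])), (0.25, [0.303, -0.024], array([482., 123.])), (0.3, [0.298, -0.003], array([479., 104.])), (0.35, [0.294, 0.017], array([476.,  83.])), (0.4, [0.289, 0.037], array([473.,  61.]))]
[ 0.17184392 -0.60539712  0.38450111] [[-0.39  0.89  0.25]
 [ 0.92  0.37  0.11]
 [-0.    0.28 -0.96]]
[658.09999376 102.70873278] [808.26874592 275.61715627]
```

View pics/w0.png

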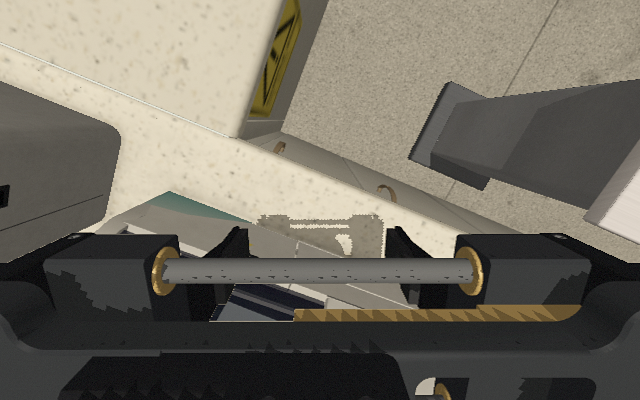

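The microscope's eyepieces (top picture (545,287)) and monitor stand between the arm and the bench. I'll go up and over them.

Candidates for each bottle, as top-picture pixels:
- **Red top:** brown (299,218), which I choose. Not the yellow one (422,241) or the brown one far back (188,86).
- **Violet top:** brown (376,223), which I choose. Not the green one (367,261) or the brown one far back (136,80).
- **Black top:** only the small dropper bottle at (334,220).

The crop c2 confirms these choices.

Emit:
{"method": "apply_moves", "body": {"moves": [[[0,0,-0.04],0],[[0,0,-0.04],0],[[0,0,-0.04],0],[[0,0,-0.04],0],[[0,0,-0.04],0]], "hand": 0.087}}

```text
time_s: 1.62
tcp_pos: [0.2406, -0.5762, 0.4249]
ee_rot: [[-0.923, -0.386, 0.0], [-0.386, 0.923, -0.001], [-0.0, -0.001, -1.0]]
wrist_force: [0.5, -1.0, 0.7]
gripper_width: 1.001
gripper_force: 0.0
```

Emit:
{"method": "apply_moves", "body": {"moves": [[[0,0,-0.04],0],[[0,0,-0.04],0],[[0,0,-0.04],0],[[0,0,-0.04],0],[[0,0,-0.04],0]]}}

```text
time_s: 2.03
tcp_pos: [0.2405, -0.5766, 0.6126]
ee_rot: [[-0.923, -0.385, 0.003], [-0.385, 0.923, -0.006], [-0.001, -0.007, -1.0]]
wrist_force: [0.7, -0.3, 2.3]
gripper_width: 1.003
gripper_force: 0.0
```

Emit:
{"method": "apply_moves", "body": {"moves": [[[0,0,-0.04],0],[[0,0,0],0],[[0,0,0],0]]}}

```text
time_s: 2.28
tcp_pos: [0.2409, -0.5739, 0.6315]
ee_rot: [[-0.923, -0.386, 0.004], [-0.386, 0.923, -0.008], [-0.0, -0.009, -1.0]]
wrist_force: [0.9, -0.5, -0.3]
gripper_width: 1.0
gripper_force: 0.0
```

Run:
```python
from h import *
s=r.sense();print({k:np.round(s[k],3).tolist() for k in s})
```

```text
{'time_s': 2.283, 'joints': [-52.29, 32.324, 77.593, 0.159, -134.75, -14.907], 'joint_velocities': [-0.019, -0.687, -8.973, -1.27, 1.2, 0.047], 'effort': [-0.145, -44.711, 16.07, 3.534, -0.121, -0.004], 'tcp_pos': [0.241, -0.574, 0.631], 'ee_rot': [[-0.923, -0.386, 0.004], [-0.386, 0.923, -0.008], [-0.0, -0.009, -1.0]], 'wrist_force': [0.9, -0.519, -0.292], 'moment': [-0.04, -0.003, -0.02], 'gripper_force': 0.0, 'gripper_width': 1.0}
```

Run:
```python
from h import *
p=cap('top');s=cap('scene')
print('counter back', onz(p,(320,62),0), 'panel base',onz(p,(245,83),0),onz(p,(420,83),0))
for n,a,b in [('case FL top',(227,160),(216,219)),('case FR top',(334,170),(326,203)),('panelTL',(228,0),(183,22))]:
    X=tri([ray(p,a),ray(s,b)]);print(n,X.round(3),(proj(p,X)-a).round(1))
for uv in [(227,160),(334,168),(280,163)]: print(onz(p,uv,.05))
for uv in [(183,22),(335,8)]: # panel plane x=.72
  e,d=ray(s,uv);print([ (x,(e+d*(x-e[0])/d[0]).round(3)) for x in (.65,.72,.8)])
```

```text
counter back [0.8025464  0.31826765 0.        ] panel base [0.74844322 0.51138702 0.        ] [0.73937    0.06459208 0.        ]
case FL top [0.533 0.547 0.047] [-1.8 -0.8]
case FR top [0.501 0.283 0.035] [2.7 1.6]
panelTL [0.689 0.494 0.457] [-20.3  -9.4]
[0.53027578 0.54244041 0.05      ]
[0.50648001 0.28949793 0.05      ]
[0.52079438 0.41667244 0.05      ]
[(0.65, array([0.65 , 0.535, 0.477])), (0.72, array([0.72 , 0.519, 0.466])), (0.8, array([0.8  , 0.5  , 0.454]))]
[(0.65, array([0.65 , 0.161, 0.474])), (0.72, array([0.72 , 0.123, 0.463])), (0.8, array([0.8  , 0.079, 0.45 ]))]
```

Emit:
{"method": "apply_moves", "body": {"moves": [[[-0.04,0.001,0],-3.7],[[-0.04,0.001,0],-3.7],[[-0.04,0.001,0],-3.7],[[-0.04,0.001,0],-3.7],[[-0.04,0.001,0],-3.7]]}}

```text
time_s: 2.8
tcp_pos: [0.4115, -0.4679, 0.6287]
ee_rot: [[-0.751, -0.661, -0.003], [-0.661, 0.751, -0.002], [0.004, 0.001, -1.0]]
wrist_force: [0.3, -0.4, 0.7]
gripper_width: 0.999
gripper_force: 0.0
```

Emit:
{"method": "apply_moves", "body": {"moves": [[[-0.04,0.001,0],-3.7],[[-0.04,0.001,0],-3.7],[[-0.04,0.001,0],-3.7],[[-0.04,0.001,0],-3.7],[[-0.04,0.001,0],-3.7]]}}

```text
time_s: 3.22
tcp_pos: [0.5392, -0.3146, 0.6281]
ee_rot: [[-0.502, -0.865, -0.004], [-0.865, 0.502, -0.003], [0.005, 0.002, -1.0]]
wrist_force: [0.3, -0.9, 0.1]
gripper_width: 0.997
gripper_force: 0.0
```

Emit:
{"method": "apply_moves", "body": {"moves": [[[-0.04,0.001,0],-3.7],[[-0.04,0.001,0],-3.7],[[-0.04,0.001,0],-3.7],[[-0.04,0.001,0],-3.7],[[-0.04,0.001,0],-3.7]]}}

```text
time_s: 3.63
tcp_pos: [0.6116, -0.129, 0.6273]
ee_rot: [[-0.201, -0.98, -0.004], [-0.98, 0.201, -0.005], [0.006, 0.003, -1.0]]
wrist_force: [1.4, 0.5, 1.2]
gripper_width: 0.998
gripper_force: 0.0
```

Emit:
{"method": "apply_moves", "body": {"moves": [[[-0.04,0.001,0],-3.7],[[-0.04,0.001,0],-3.7],[[-0.04,0.001,0],-3.7],[[-0.04,0.001,0],-3.7],[[-0.04,0.001,0],-3.7]]}}

```text
time_s: 4.05
tcp_pos: [0.6213, 0.07, 0.6262]
ee_rot: [[0.12, -0.993, -0.004], [-0.993, -0.12, -0.007], [0.006, 0.005, -1.0]]
wrist_force: [0.8, -0.2, -0.3]
gripper_width: 0.997
gripper_force: 0.0
```

Emit:
{"method": "apply_moves", "body": {"moves": [[[-0.04,0.001,0],-3.7],[[-0.04,0.001,0],-3.7],[[-0.04,0.001,0],-3.7],[[-0.04,0.001,0],-3.7],[[-0.04,0.001,0],-3.7]]}}

```text
time_s: 4.47
tcp_pos: [0.5673, 0.2618, 0.6251]
ee_rot: [[0.429, -0.903, -0.003], [-0.903, -0.429, -0.009], [0.006, 0.007, -1.0]]
wrist_force: [1.4, 0.2, 0.6]
gripper_width: 1.0
gripper_force: 0.0
```

Emit:
{"method": "apply_moves", "body": {"moves": [[[-0.01,0.02,0.03],0],[[-0.01,0.02,0.03],0],[[-0.01,0.02,0.03],0],[[-0.01,0.02,0.03],0],[[-0.01,0.02,0.03],0]]}}

```text
time_s: 4.88
tcp_pos: [0.4807, 0.2631, 0.5099]
ee_rot: [[0.426, -0.905, -0.001], [-0.905, -0.426, -0.008], [0.007, 0.005, -1.0]]
wrist_force: [1.1, 1.3, 0.9]
gripper_width: 0.999
gripper_force: 0.0
```

Emit:
{"method": "apply_moves", "body": {"moves": [[[0,0.015,0.02],0],[[0,0.015,0.02],0],[[0,0,0.02],0],[[0,0,0],0],[[0,0,0],0]]}}

```text
time_s: 5.3
tcp_pos: [0.4551, 0.2504, 0.4519]
ee_rot: [[0.426, -0.905, -0.001], [-0.905, -0.426, -0.009], [0.007, 0.005, -1.0]]
wrist_force: [0.4, -0.1, 0.5]
gripper_width: 1.0
gripper_force: 0.0
```

Run:
```python
from h import *
s=r.sense();print(np.round(s['tcp_pos'],3),np.round(s['joints'],1))
w=cap('wrist','w1.png');t=cap('top');sc=cap('scene')
T=['bottle_red','bottle_violet','bottle_black','pad_red','pad_violet','pad_black','saline','cup']
for n in T:
  for l,p in (('w',w),('t',t),('s',sc)):
    for q in models.place_of(p,n)[:4]:
        uv=np.array(q['at'])*[640,400];print(n,l,round(q['confidence'],2),uv.round(1),onz(p,uv,.0).round(3)[:2])
```

```text
[0.455 0.25  0.452] [ 46.9   7.7  12.8   0.3 -95.5 -21.7]
bottle_red w 0.78 [399.9 113.4] [0.333 0.092]
bottle_red w 0.63 [319.8 219. ] [0.385 0.38 ]
bottle_red s 0.77 [311.9 245.6] [0.387 0.373]
bottle_red s 0.56 [420.  227.8] [0.328 0.108]
bottle_red s 0.35 [229.  255.7] [0.443 0.555]
bottle_violet w 0.78 [384.5 177.4] [0.295 0.227]
bottle_violet w 0.6 [359.7 152. ] [0.373 0.201]
bottle_violet s 0.97 [388.6 247.6] [0.293 0.223]
bottle_violet s 0.93 [377.7 228.2] [0.377 0.198]
bottle_black w 0.61 [336.8 186.2] [0.384 0.292]
bottle_black s 0.78 [342.9 231.6] [0.406 0.28 ]
pad_red w 0.57 [276.5 226.6] [0.47  0.441]
pad_red s 0.75 [275.5 235.8] [0.469 0.43 ]
pad_violet w 0.91 [296.6 191.1] [0.463 0.341]
pad_violet s 0.51 [308.5 227.3] [0.465 0.344]
pad_black w 0.65 [316.2 155.4] [0.456 0.248]
pad_black s 0.47 [348.8 216.1] [0.463 0.23 ]
saline w 0.87 [285.8 113.5] [0.553 0.196]
saline t 0.49 [373.8 152.8] [0.557 0.189]
saline s 0.91 [343.9 194.7] [0.572 0.182]
cup w 0.87 [270.5 270.1] [0.439 0.554]
cup s 0.64 [230.6 254.6] [0.446 0.551]
```

View pics/w1.png

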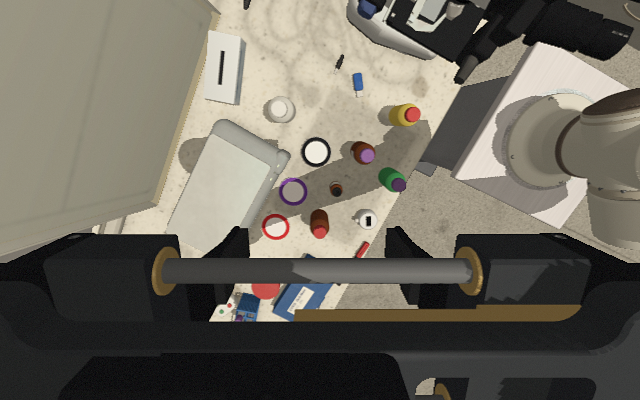

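```bash
cat >> h.py <<'E'
def ell(m):
    c=max(cv2.findContours(m.astype(np.uint8),0,1)[0],key=cv2.contourArea)
    h=cv2.convexHull(c); return np.array(cv2.fitEllipse(h)[0]), cv2.contourArea(h)
def capblob(p,uv,kind,R=14):
    "centroid of the cap's colour near uv"
    f=cv2.cvtColor(p['frame'],cv2.COLOR_BGR2HSV).astype(int);H,S,V=f[...,0],f[...,1],f[...,2]
    m={'red':((H<6)|(H>172))&(S>140)&(V>70),'violet':(H>118)&(H<165)&(S>50)&(V>40)}[kind]
    k=np.zeros(m.shape,np.uint8);cv2.circle(k,tuple(int(v) for v in uv),R,1,-1)
    m=(m&(k>0)).astype(np.uint8);n,l,st,c=cv2.connectedComponentsWithStats(m)
    i=1+st[1:,4].argmax();return c[i],st[i,4]
E
python3 - <<'E'
from h import *
w=cap('wrist');t=cap('top')
t['frame']; t0=dict(t);t0['frame']=cv2.imread('pics/top0.png')
for k,a,b in [('red',(320,232),(299,217)),('violet',(367,157),(377,221))]:
    (ca,na),(cb,nb)=capblob(w,a,k),capblob(t0,b,k)
    X=tri([ray(w,ca),ray(t0,cb)]);print(k,ca.round(1),na,cb.round(1),nb,X.round(4),(proj(w,X)-ca).round(1), 'at z.095:',onz(w,ca,.095).round(4),onz(t0,cb,.095).round(4))
for n in ['pad_red','pad_violet','pad_black']:
    R=[]
    for p in (w,t):
        for q in models.cut_out(p,n)[:2]:
            c,a=ell(q['region']);X=onz(p,c,.006);R.append(ray(p,c));print(n,round(q['confidence'],2),c.round(1),a,X.round(4)[:2])
for n in ['bottle_black']:
    for p in (w,t):
        for q in models.cut_out(p,n)[:2]:
            ys,xs=np.nonzero(q['region']);print(n,round(q['confidence'],2),len(xs),xs.mean(),ys.mean(),xs.min(),xs.max(),ys.min(),ys.max(),onz(p,(xs.mean(),ys.mean()),.04).round(4))
E
```

```text
red [321.1 230. ] 139 [297.3 215.4] 118 [0.3891 0.3748 0.089 ] [ 0.3 -0.1] at z.095: [0.3906 0.3731 0.095 ] [0.3878 0.374  0.095 ]
violet [368.6 154.3] 167 [378.1 220.6] 107 [0.3745 0.1969 0.0914] [ 0.3 -0.3] at z.095: [0.3756 0.1975 0.095 ] [0.3736 0.1966 0.095 ]
pad_red 0.93 [276.9 224.8] 604.5 [0.474  0.4379]
pad_violet 0.62 [294.5 190.4] 649.5 [0.4704 0.3437]
pad_black 0.8 [317.1 150.9] 710.5 [0.4617 0.2412]
bottle_black 0.43 153 337.0326797385621 187.84967320261438 331 343 180 195 [0.3911 0.2909 0.04  ]
```

Emit:
{"method": "apply_moves", "body": {"moves": [[[0,0,0.02],-7],[[0,0,0.02],-7],[[0,0,0.02],-7],[[0,0,0.02],-7],[[0,0,0.02],-7]]}}

```text
time_s: 7.57
tcp_pos: [0.4565, 0.2512, 0.3526]
ee_rot: [[0.871, -0.492, 0.002], [-0.492, -0.871, -0.005], [0.004, 0.004, -1.0]]
wrist_force: [0.9, 0.4, -0.1]
gripper_width: 1.005
gripper_force: 0.0
```

Emit:
{"method": "apply_moves", "body": {"moves": [[[0,0,0.02],-7],[[0,0,0.02],-7],[[0,0,0.02],-7],[[0,0,0],0],[[0,0,0],0]]}}

```text
time_s: 7.98
tcp_pos: [0.4566, 0.2507, 0.2932]
ee_rot: [[0.988, -0.156, 0.0], [-0.156, -0.988, -0.007], [0.002, 0.007, -1.0]]
wrist_force: [0.1, -0.2, 0.3]
gripper_width: 1.002
gripper_force: 0.0
```

```bash
cat >> h.py <<'E'
def go(X):
    s=r.sense();R=np.array(s['ee_rot']);print('tcp',np.round(s['tcp_pos'],4),'j',np.round(s['joints'],0),'tool shift',(R.T@(np.array(X)-s['tcp_pos'])).round(4),'u',np.degrees(np.arctan2(-R[1,1],-R[0,1])).round(1),'w',round(s['gripper_width'],3))
E
python3 - <<'E'
from h import *
go([.3745,.197,.16])
w=cap('wrist','w2.png')
for n in ['bottle_violet','pad_violet','pad_red','pad_black','bottle_black','bottle_red']:
    for q in models.cut_out(w,n)[:3]:
        c,a=ell(q['region']);print(n,round(q['confidence'],2),c.round(1),a,onz(w,c,.006).round(4)[:2],onz(w,c,.05).round(4)[:2])
E
```

```text
tcp [0.4566 0.2507 0.2932] j [ 47.   9.  -7.   0. -74.  34.] tool shift [-0.0729  0.065   0.1335] u 81.0 w 1.002
bottle_violet 0.8 [357.4 218.4] 913.0 [0.3589 0.1936] [0.3757 0.1982]
bottle_violet 0.71 [345.8 251.8] 296.5 [0.2992 0.2215] [0.3219 0.2234]
pad_violet 0.92 [259.1 169.1] 1306.0 [0.4698 0.343 ] [0.4758 0.333 ]
pad_red 0.66 [202.  175.8] 1293.5 [0.4737 0.4383] [0.4793 0.4189]
pad_black 0.72 [320.8 164.3] 1282.0 [0.4617 0.2417] [0.4685 0.2416]
bottle_black 0.88 [296.9 215.8] 321.5 [0.3801 0.296 ] [0.3949 0.2905]
bottle_red 0.85 [245.1 225.1] 717.0 [0.3776 0.3878] [0.3926 0.3733]
bottle_red 0.62 [296.6 215.2] 306.5 [0.3813 0.2964] [0.396  0.2909]
bottle_red 0.6 [423.4 232.4] 1130.5 [0.3145 0.0819] [0.3357 0.0974]
```

View pics/w2.png

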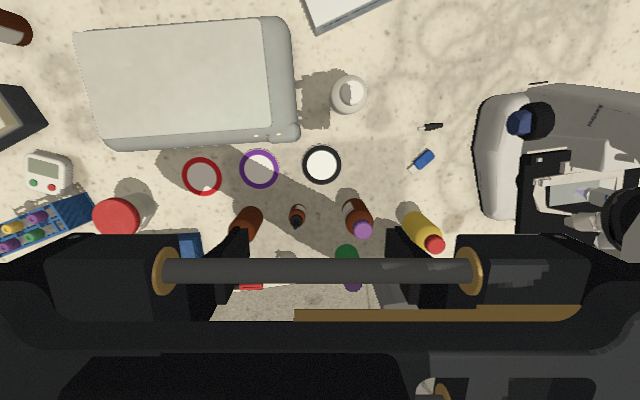

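Emit:
{"method": "apply_moves", "body": {"moves": [[[-0.024,0.0215,0.02],0],[[-0.024,0.0215,0.03],0],[[-0.024,0.0215,0.03],0],[[0,0,0.03],0],[[0,0,0],0]]}}

```text
time_s: 8.75
tcp_pos: [0.3749, 0.1963, 0.1829]
ee_rot: [[0.988, -0.154, -0.006], [-0.155, -0.988, -0.011], [-0.004, 0.012, -1.0]]
wrist_force: [-0.6, -0.4, 0.2]
gripper_width: 1.0
gripper_force: 0.0
```

Run:
```python
from h import *
go([.375,.1975,.035])
w=cap('wrist');s=cap('scene','s1.png')
for n in ['bottle_violet']:
  for p in(w,s):
    for q in models.cut_out(p,n)[:3]:
        c,a=ell(q['region']);print(n,round(q['confidence'],2),c.round(1),a,onz(p,c,.05).round(4)[:2])
```

```text
tcp [0.3749 0.1963 0.1829] j [ 50.   5. -29.   0. -57.  31.] tool shift [ 0.0005 -0.003   0.1478] u 81.1 w 1.0
bottle_violet 0.96 [314.2 191.4] 1599.5 [0.3745 0.1982]
bottle_violet 0.6 [305.8 249.4] 778.5 [0.3065 0.2189]
bottle_violet 0.75 [378.8 211. ] 526.0 [0.3741 0.1989]
bottle_violet 0.71 [298.7 225.2] 68.0 [0.4096 0.3939]
bottle_violet 0.62 [390.6 230.4] 632.5 [0.2865 0.2246]
```

View pics/s1.png

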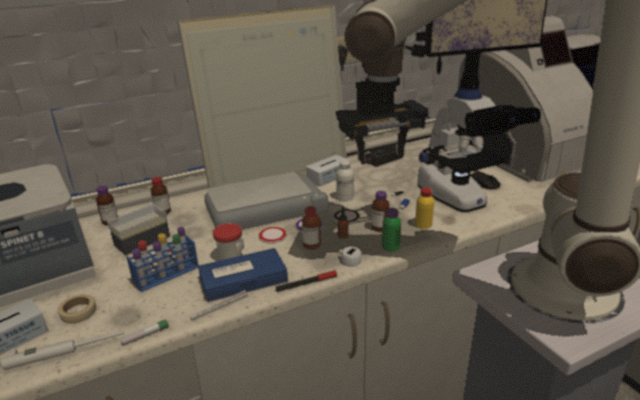

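Emit:
{"method": "apply_moves", "body": {"moves": [[[0,-0.001,0.035],0],[[0,-0.001,0.035],0],[[0,0,0.03],0],[[0,0,0.03],0],[[0,0,0.017],0]]}}

```text
time_s: 9.37
tcp_pos: [0.3801, 0.2016, 0.0386]
ee_rot: [[0.988, -0.154, 0.001], [-0.154, -0.988, -0.005], [0.002, 0.005, -1.0]]
wrist_force: [-0.1, -0.3, 0.2]
gripper_width: 1.002
gripper_force: 0.0
```

Emit:
{"method": "apply_moves", "body": {"moves": [[[0,0,0],0],[[0,0,0],0]]}}

```text
time_s: 9.53
tcp_pos: [0.3807, 0.2021, 0.0404]
ee_rot: [[0.988, -0.153, 0.002], [-0.153, -0.988, -0.005], [0.003, 0.005, -1.0]]
wrist_force: [-0.2, -0.7, 1.1]
gripper_width: 0.999
gripper_force: 0.0
```

Run:
```python
from h import *
go([.375,.1978,.035])
```

```text
tcp [0.3807 0.2021 0.0404] j [ 50.  17. -40.   1. -33.  31.] tool shift [-0.005   0.0051  0.0054] u 81.2 w 0.999
```

Emit:
{"method": "apply_moves", "body": {"moves": [[[-0.005,0.004,0.003],0],[[0,0,0],0],[[0,0,0],0]]}}

```text
time_s: 9.78
tcp_pos: [0.3741, 0.1981, 0.0381]
ee_rot: [[0.988, -0.153, 0.003], [-0.153, -0.988, -0.003], [0.004, 0.003, -1.0]]
wrist_force: [-0.2, 0.2, -0.1]
gripper_width: 0.999
gripper_force: 0.0
```

Emit:
{"method": "apply_moves", "body": {"moves": [[[0,0,0],0],[[0,0,0],0],[[0,0,0],0],[[0,0,0],0],[[0,0,0],0]], "hand": 0.03}}

```text
time_s: 10.2
tcp_pos: [0.3738, 0.1977, 0.037]
ee_rot: [[0.988, -0.153, 0.002], [-0.153, -0.988, -0.005], [0.002, 0.005, -1.0]]
wrist_force: [0.7, -0.7, -0.6]
gripper_width: 0.708
gripper_force: 0.0
```

Emit:
{"method": "apply_moves", "body": {"moves": [[[0,0,0],0],[[0,0,0],0],[[0,0,0],0],[[0,0,0],0],[[0,0,0],0]]}}

```text
time_s: 10.62
tcp_pos: [0.3737, 0.1975, 0.0368]
ee_rot: [[0.988, -0.153, 0.001], [-0.153, -0.988, -0.006], [0.002, 0.005, -1.0]]
wrist_force: [0.1, -0.2, -0.0]
gripper_width: 0.469
gripper_force: 30.0
```

Emit:
{"method": "apply_moves", "body": {"moves": [[[0,0,-0.01],0],[[0,0,-0.025],0],[[0,0,-0.035],0],[[0,0,-0.035],0],[[0,0,-0.02],0]]}}

```text
time_s: 11.03
tcp_pos: [0.3746, 0.1992, 0.1653]
ee_rot: [[0.988, -0.153, 0.005], [-0.153, -0.988, -0.002], [0.006, 0.001, -1.0]]
wrist_force: [0.2, 0.4, -0.1]
gripper_width: 0.465
gripper_force: 30.0
```

Emit:
{"method": "apply_moves", "body": {"moves": [[[0,0,0],0]]}}

```text
time_s: 11.12
tcp_pos: [0.3758, 0.2005, 0.1664]
ee_rot: [[0.988, -0.152, 0.009], [-0.152, -0.988, 0.002], [0.009, -0.004, -1.0]]
wrist_force: [-0.1, 0.2, 0.1]
gripper_width: 0.469
gripper_force: 30.0
```

Run:
```python
from h import *
go([.470,.3433,.06])
```

```text
tcp [0.3758 0.2005 0.1664] j [ 50.   5. -31.   0. -53.  31.] tool shift [ 0.0704 -0.1551  0.1076] u 81.2 w 0.469
```

Emit:
{"method": "apply_moves", "body": {"moves": [[[0.012,-0.026,0],0],[[0.016,-0.036,0],0],[[0.016,-0.036,0],0],[[0.015,-0.033,0],0],[[0.011,-0.024,0],0]]}}

```text
time_s: 11.53
tcp_pos: [0.4675, 0.3427, 0.1596]
ee_rot: [[0.988, -0.153, 0.001], [-0.153, -0.988, -0.006], [0.002, 0.006, -1.0]]
wrist_force: [0.1, 0.3, -0.4]
gripper_width: 0.471
gripper_force: 30.0
```

Emit:
{"method": "apply_moves", "body": {"moves": [[[0,0,0.02],0],[[0,0,0.03],0],[[0,0,0.02],0],[[0,0,0],0],[[0,0,0],0]]}}

```text
time_s: 11.95
tcp_pos: [0.4659, 0.3394, 0.0895]
ee_rot: [[0.988, -0.153, -0.001], [-0.153, -0.988, -0.009], [0.0, 0.009, -1.0]]
wrist_force: [0.2, -0.2, -1.0]
gripper_width: 0.47
gripper_force: 30.0
```

Run:
```python
from h import *
go([.470,.3433,.043])
w=cap('wrist','w3.png');s=cap('scene')
for p in (w,s):
    for q in models.cut_out(p,'bottle_violet')[:3]:
        ys,xs=np.nonzero(q['region']);print(round(q['confidence'],2),len(xs),xs.mean(),ys.mean(),xs.min(),xs.max(),ys.min(),ys.max(),onz(p,(xs.mean(),ys.mean()),.1).round(4))
    for q in models.cut_out(p,'pad_violet')[:1]:
        c,a=ell(q['region']);print('pad',q['confidence'],c,onz(p,c,.006))
```

```text
tcp [0.4659 0.3394 0.0895] j [ 52.  25. -16.   0. -49.  29.] tool shift [ 0.0035 -0.0049  0.0465] u 81.2 w 0.47
0.66 272 491.40808823529414 386.53308823529414 482 501 379 394 [0.341  0.2333 0.1   ]
0.59 5139 316.5279237205682 250.69060128429655 279 354 196 308 [0.4657 0.3401 0.1   ]
0.7 681 390.7165932452276 231.09397944199705 381 400 208 251 [0.2177 0.2735 0.1   ]
0.59 587 308.13458262350935 189.90119250425894 300 317 169 209 [0.4698 0.3381 0.1   ]
```

View pics/w3.png

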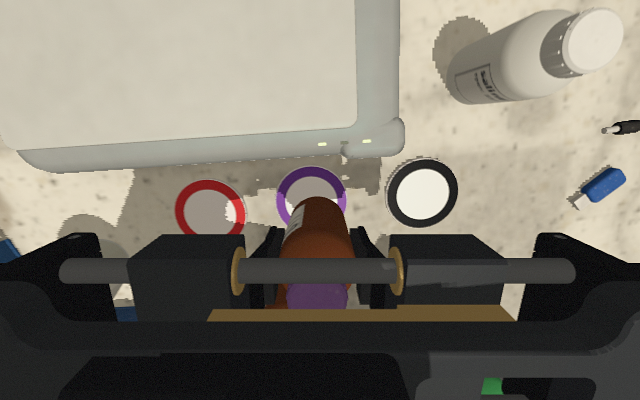

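Emit:
{"method": "apply_moves", "body": {"moves": [[[0.003,-0.004,0.01],0],[[0,-0.001,0.015],0],[[0,0,0.012],0],[[0,0,0],0],[[0,0,0],0]]}}

```text
time_s: 12.67
tcp_pos: [0.4703, 0.3444, 0.0536]
ee_rot: [[0.988, -0.153, 0.001], [-0.153, -0.988, -0.007], [0.002, 0.006, -1.0]]
wrist_force: [0.2, 0.6, -0.4]
gripper_width: 0.468
gripper_force: 30.0
```

Run:
```python
from h import *
go([.470,.3433,.043])
w=cap('wrist')
for q in models.cut_out(w,'pad_violet')[:1]:
        c,a=ell(q['region']);print('pad',q['confidence'],c,onz(w,c,.006))
```

```text
tcp [0.4703 0.3444 0.0536] j [ 52.  28. -17.   0. -45.  29.] tool shift [-0.0001  0.0011  0.0106] u 81.2 w 0.468
pad 0.76 [317.75973511 212.64474487] [0.47433695 0.34310411 0.006     ]
```

Emit:
{"method": "apply_moves", "body": {"moves": [[[0,0,0.005],0],[[0,0,0.003],0],[[0,0,0],0],[[0,0,0],0]]}}

```text
time_s: 13.1
tcp_pos: [0.4703, 0.3445, 0.0462]
ee_rot: [[0.988, -0.153, 0.001], [-0.153, -0.988, -0.005], [0.002, 0.005, -1.0]]
wrist_force: [0.8, -0.7, -1.4]
gripper_width: 0.467
gripper_force: 30.0
```

Emit:
{"method": "apply_moves", "body": {"moves": [[[0,0,0.002],0],[[0,0,0],0],[[0,0,0],0]]}}

```text
time_s: 13.35
tcp_pos: [0.4704, 0.3445, 0.0442]
ee_rot: [[0.988, -0.153, 0.001], [-0.153, -0.988, -0.005], [0.002, 0.005, -1.0]]
wrist_force: [1.1, -0.2, -1.0]
gripper_width: 0.466
gripper_force: 30.0
```

Emit:
{"method": "apply_moves", "body": {"moves": [[[0,0,0.0015],0],[[0,0,0],0],[[0,0,0],0]]}}

```text
time_s: 13.6
tcp_pos: [0.4705, 0.3447, 0.0429]
ee_rot: [[0.988, -0.153, 0.002], [-0.153, -0.988, -0.005], [0.003, 0.005, -1.0]]
wrist_force: [0.1, 0.6, 0.4]
gripper_width: 0.471
gripper_force: 30.0
```

Emit:
{"method": "apply_moves", "body": {"moves": [[[0,0,0.0015],0],[[0,0,0],0],[[0,0,0],0]]}}

```text
time_s: 13.85
tcp_pos: [0.4707, 0.3448, 0.0428]
ee_rot: [[0.988, -0.153, 0.003], [-0.153, -0.988, -0.005], [0.003, 0.005, -1.0]]
wrist_force: [-1.3, -1.1, 8.6]
gripper_width: 0.471
gripper_force: 30.0
```

Emit:
{"method": "apply_moves", "body": {"moves": [[[0,0,0],0],[[0,0,0],0],[[0,0,0],0],[[0,0,0],0],[[0,0,0],0]], "hand": 0.066}}

```text
time_s: 14.27
tcp_pos: [0.4703, 0.3444, 0.041]
ee_rot: [[0.988, -0.153, 0.001], [-0.153, -0.988, -0.006], [0.002, 0.005, -1.0]]
wrist_force: [-0.8, -0.5, 0.2]
gripper_width: 0.723
gripper_force: 0.0
```

Emit:
{"method": "apply_moves", "body": {"moves": [[[0,0,-0.02],0],[[0,0,-0.03],0],[[0,0,-0.03],0],[[0,0,-0.03],0],[[0,0,-0.02],0]]}}

```text
time_s: 14.68
tcp_pos: [0.471, 0.3459, 0.1743]
ee_rot: [[0.988, -0.153, 0.004], [-0.153, -0.988, -0.003], [0.005, 0.002, -1.0]]
wrist_force: [0.0, 0.6, 0.0]
gripper_width: 0.758
gripper_force: 0.0
```

Run:
```python
from h import *
go([.390,.374,.17])
w=cap('wrist')
for p in (w,cap('scene'),cap('top')):
    for n in ['bottle_violet','bottle_red','bottle_black']:
      for q in models.cut_out(p,n)[:3]:
        ys,xs=np.nonzero(q['region']);print(n,round(q['confidence'],2),len(xs),xs.mean().round(1),ys.mean().round(1),onz(p,(xs.mean(),ys.mean()),.055).round(4)[:2])
```

```text
tcp [0.471  0.3459 0.1743] j [ 52.  20. -10.   0. -60.  29.] tool shift [-0.0844 -0.0154  0.0039] u 81.2 w 0.758
bottle_violet 0.58 1769 317.7 194.9 [0.4709 0.3451]
bottle_red 0.75 1139 302.7 261.6 [0.3963 0.3738]
bottle_black 0.6 264 362.9 242.6 [0.4091 0.304 ]
bottle_violet 0.86 742 390.4 231.3 [0.277  0.2319]
bottle_violet 0.68 349 304.9 201.0 [0.4996 0.3342]
bottle_red 0.76 705 310.4 229.1 [0.3735 0.3817]
bottle_black 0.7 250 342.2 225.7 [0.3509 0.3125]
bottle_violet 0.78 315 311.1 184.5 [0.4664 0.3437]
bottle_red 0.91 395 420.3 240.7 [0.3322 0.0979]
```

Emit:
{"method": "apply_moves", "body": {"moves": [[[0,0,-0.005],7.1],[[0,0,0],7.1],[[0,0,0],7.1],[[0,0,0],7.1],[[0,0,0],7.1]], "hand": 0.087}}

```text
time_s: 15.7
tcp_pos: [0.4701, 0.3452, 0.176]
ee_rot: [[0.711, -0.703, 0.001], [-0.703, -0.711, -0.006], [0.005, 0.003, -1.0]]
wrist_force: [0.2, -0.0, 0.0]
gripper_width: 0.986
gripper_force: 0.0
```

Run:
```python
from h import *
go([.390,.374,.17])
w=cap('wrist')
for n in ['bottle_red']:
      for q in models.cut_out(w,n)[:3]:
        ys,xs=np.nonzero(q['region']);print(n,round(q['confidence'],2),len(xs),xs.mean().round(1),ys.mean().round(1),onz(w,(xs.mean(),ys.mean()),.055).round(4)[:2])
```

```text
tcp [0.4701 0.3452 0.176 ] j [ 52.  20. -10.   0. -60.  -7.] tool shift [-0.0772  0.0358  0.0057] u 45.3 w 0.986
bottle_red 0.79 4170 586.7 117.6 [0.3386 0.1012]
bottle_red 0.76 1123 346.4 251.0 [0.3998 0.3683]
bottle_red 0.74 941 320.1 172.4 [0.4846 0.3267]
```

Emit:
{"method": "apply_moves", "body": {"moves": [[[-0.02,0.009,0],0],[[-0.02,0.009,0],0],[[-0.02,0.009,0],0],[[-0.017,0.009,0],0],[[0,0,0],0]]}}

```text
time_s: 16.22
tcp_pos: [0.3876, 0.3738, 0.176]
ee_rot: [[0.72, -0.694, 0.001], [-0.694, -0.72, -0.005], [0.004, 0.003, -1.0]]
wrist_force: [0.2, 0.4, -0.2]
gripper_width: 1.001
gripper_force: 0.0
```

Run:
```python
from h import *
go([.390,.374,.035])
w=cap('wrist');s=cap('scene')
for p in(w,s):
      for q in models.cut_out(p,'bottle_red')[:3]:
        c,a=ell(q['region']);print(round(q['confidence'],2),a,c,onz(p,c,.05).round(4)[:2])
```

```text
tcp [0.3876 0.3738 0.176 ] j [ 61.  16. -16.   0. -59. -15.] tool shift [ 0.001  -0.0023  0.141 ] u 46.0 w 1.001
0.83 5368.0 [576.86328125  30.00370407] [0.3325 0.0919]
0.7 1734.0 [315.07400513 193.6390686 ] [0.3885 0.3759]
0.71 536.0 [423.95394897 209.55221558] [0.3262 0.1019]
0.68 714.0 [309.82098389 228.11456299] [0.3853 0.3774]
```

Emit:
{"method": "apply_moves", "body": {"moves": [[[0,-0.002,0.035],0],[[0,0,0.035],0],[[0,0,0.03],0],[[0,0,0.025],0],[[0,0,0.015],0]]}}

```text
time_s: 16.83
tcp_pos: [0.3915, 0.3721, 0.0328]
ee_rot: [[0.715, -0.699, -0.001], [-0.699, -0.715, -0.009], [0.006, 0.007, -1.0]]
wrist_force: [0.3, 0.2, -0.4]
gripper_width: 1.0
gripper_force: 0.0
```

Emit:
{"method": "apply_moves", "body": {"moves": [[[0,0,0],0],[[0,0,0],0]]}}

```text
time_s: 17.0
tcp_pos: [0.3922, 0.3735, 0.0353]
ee_rot: [[0.715, -0.699, 0.001], [-0.699, -0.715, -0.007], [0.006, 0.004, -1.0]]
wrist_force: [0.4, 0.6, 0.4]
gripper_width: 1.001
gripper_force: 0.0
```

Run:
```python
from h import *
go([.389,.3755,.036])
```

```text
tcp [0.3922 0.3735 0.0353] j [ 61.  26. -24.   0. -40. -16.] tool shift [-0.0037  0.0008 -0.0007] u 45.7 w 1.001
```

Emit:
{"method": "apply_moves", "body": {"moves": [[[-0.004,0.001,-0.001],0],[[0,0,0],0],[[0,0,0],0]]}}

```text
time_s: 17.25
tcp_pos: [0.3884, 0.3771, 0.0385]
ee_rot: [[0.716, -0.698, 0.003], [-0.698, -0.716, -0.003], [0.004, -0.0, -1.0]]
wrist_force: [-0.9, -0.2, 0.4]
gripper_width: 0.996
gripper_force: 0.0
```

Emit:
{"method": "apply_moves", "body": {"moves": [[[0,0,0],0],[[0,0,0],0],[[0,0,0],0],[[0,0,0],0],[[0,0,0],0]], "hand": 0.03}}

```text
time_s: 17.67
tcp_pos: [0.388, 0.3761, 0.037]
ee_rot: [[0.716, -0.699, 0.002], [-0.699, -0.716, -0.005], [0.005, 0.003, -1.0]]
wrist_force: [0.1, -0.2, -0.4]
gripper_width: 0.706
gripper_force: 0.0
```

Emit:
{"method": "apply_moves", "body": {"moves": [[[0,0,0],0],[[0,0,0],0],[[0,0,0],0],[[0,0,0],0],[[0,0,0],0]]}}

```text
time_s: 18.08
tcp_pos: [0.3879, 0.376, 0.0369]
ee_rot: [[0.716, -0.699, 0.001], [-0.699, -0.715, -0.006], [0.005, 0.003, -1.0]]
wrist_force: [-0.3, -0.3, -0.3]
gripper_width: 0.455
gripper_force: 30.0
```

Emit:
{"method": "apply_moves", "body": {"moves": [[[0,0,-0.01],0],[[0,0,-0.025],0],[[0,0,-0.025],0],[[0,0,0],0],[[0,0,0],0]]}}

```text
time_s: 18.5
tcp_pos: [0.3884, 0.3774, 0.0989]
ee_rot: [[0.715, -0.699, 0.004], [-0.699, -0.715, -0.002], [0.004, -0.001, -1.0]]
wrist_force: [1.0, -0.8, -1.4]
gripper_width: 0.457
gripper_force: 30.0
```

Run:
```python
from h import *
go([.4738,.438,.06])
```

```text
tcp [0.3884 0.3774 0.0989] j [ 61.  21. -21.   0. -48. -16.] tool shift [ 0.0186 -0.103   0.0392] u 45.7 w 0.457
```

Emit:
{"method": "apply_moves", "body": {"moves": [[[0.004,-0.02,0],0],[[0.005,-0.03,0],0],[[0.005,-0.03,0],0],[[0.0045,-0.023,0],0],[[0,0,0],0]]}}

```text
time_s: 18.92
tcp_pos: [0.4759, 0.439, 0.095]
ee_rot: [[0.715, -0.699, 0.003], [-0.699, -0.715, -0.005], [0.005, 0.002, -1.0]]
wrist_force: [1.0, 0.4, -0.5]
gripper_width: 0.461
gripper_force: 30.0
```

Emit:
{"method": "apply_moves", "body": {"moves": [[[0,0,0.015],0],[[0,0,0.015],0],[[0,0,0.01],0],[[0,0,0],0],[[0,0,0],0]]}}

```text
time_s: 19.33
tcp_pos: [0.4725, 0.4362, 0.0558]
ee_rot: [[0.716, -0.698, 0.0], [-0.698, -0.716, -0.008], [0.005, 0.005, -1.0]]
wrist_force: [0.5, -0.1, -0.1]
gripper_width: 0.457
gripper_force: 30.0
```

Run:
```python
from h import *
go([.4738,.438,.043])
w=cap('wrist','w4.png')
```

```text
tcp [0.4725 0.4362 0.0558] j [ 57.  33.  -8.   0. -50. -12.] tool shift [-0.0004 -0.0022  0.0128] u 45.7 w 0.457
```

View pics/w4.png

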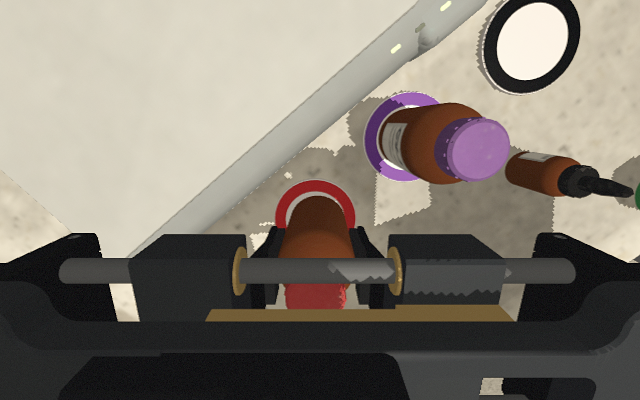

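Emit:
{"method": "apply_moves", "body": {"moves": [[[0,-0.002,0.006],0],[[0,0,0.005],0],[[0,0,0],0],[[0,0,0],0]]}}

```text
time_s: 19.72
tcp_pos: [0.4744, 0.4382, 0.0455]
ee_rot: [[0.715, -0.699, 0.001], [-0.699, -0.715, -0.006], [0.005, 0.003, -1.0]]
wrist_force: [0.3, -0.2, -0.7]
gripper_width: 0.461
gripper_force: 30.0
```

Emit:
{"method": "apply_moves", "body": {"moves": [[[0,0,0.0015],0],[[0,0,0],0],[[0,0,0],0]]}}

```text
time_s: 19.97
tcp_pos: [0.4746, 0.4384, 0.0444]
ee_rot: [[0.716, -0.699, 0.002], [-0.699, -0.716, -0.005], [0.005, 0.003, -1.0]]
wrist_force: [0.4, 0.4, -1.2]
gripper_width: 0.462
gripper_force: 30.0
```

Emit:
{"method": "apply_moves", "body": {"moves": [[[0,0,0.002],0],[[0,0,0],0],[[0,0,0],0]]}}

```text
time_s: 20.22
tcp_pos: [0.4748, 0.4386, 0.0429]
ee_rot: [[0.716, -0.698, 0.002], [-0.698, -0.716, -0.004], [0.005, 0.002, -1.0]]
wrist_force: [-1.3, -1.0, 2.1]
gripper_width: 0.46
gripper_force: 30.0
```

Emit:
{"method": "apply_moves", "body": {"moves": [[[0,0,0.001],0],[[0,0,0],0],[[0,0,0],0]]}}

```text
time_s: 20.47
tcp_pos: [0.4748, 0.4386, 0.0428]
ee_rot: [[0.716, -0.698, 0.003], [-0.698, -0.716, -0.005], [0.005, 0.001, -1.0]]
wrist_force: [-1.6, -1.1, 6.9]
gripper_width: 0.461
gripper_force: 30.0
```

Emit:
{"method": "apply_moves", "body": {"moves": [[[0,0,0],0],[[0,0,0],0],[[0,0,0],0],[[0,0,0],0],[[0,0,0],0]], "hand": 0.057}}

```text
time_s: 20.88
tcp_pos: [0.4745, 0.4382, 0.0408]
ee_rot: [[0.715, -0.699, 0.001], [-0.699, -0.715, -0.006], [0.005, 0.003, -1.0]]
wrist_force: [0.7, -0.3, -0.4]
gripper_width: 0.646
gripper_force: 0.0
```

Emit:
{"method": "apply_moves", "body": {"moves": [[[0,0,-0.02],0],[[0,0,-0.03],0],[[0,0,-0.03],0],[[0,0,-0.03],0],[[0,0,-0.02],0]]}}

```text
time_s: 21.3
tcp_pos: [0.4751, 0.4397, 0.1745]
ee_rot: [[0.716, -0.698, 0.004], [-0.698, -0.716, -0.003], [0.005, -0.001, -1.0]]
wrist_force: [0.7, -0.5, 0.7]
gripper_width: 0.657
gripper_force: 0.0
```

Emit:
{"method": "apply_moves", "body": {"moves": [[[0,0,0],5],[[0,0,0],5],[[0,0,0],5],[[0,0,0],0],[[0,0,0],0]]}}

```text
time_s: 21.72
tcp_pos: [0.4743, 0.4389, 0.171]
ee_rot: [[0.512, -0.859, 0.001], [-0.859, -0.512, -0.006], [0.006, 0.002, -1.0]]
wrist_force: [0.4, -0.2, -0.5]
gripper_width: 0.658
gripper_force: 0.0
```

Run:
```python
from h import *
go([.393,.291,.17])
w=cap('wrist')
for n in ['bottle_red','bottle_black','bottle_violet','pad_black','saline','cup']:
  for q in models.cut_out(w,n)[:3]:
        c,a=ell(q['region']);print(n,round(q['confidence'],2),a,c.round(1),*[onz(w,c,z).round(4)[:2] for z in (.006,.03,.05)])
```

```text
tcp [0.4743 0.4389 0.171 ] j [ 57.  26.  -1.   0. -63. -27.] tool shift [0.0854 0.1456 0.0017] u 30.8 w 0.658
bottle_red 0.71 1778.5 [316.1 194.5] [0.4693 0.45  ] [0.4725 0.4446] [0.4752 0.44  ]
bottle_black 0.74 1032.0 [459.4 115. ] [0.3772 0.2864] [0.3871 0.2929] [0.3954 0.2983]
bottle_violet 0.64 1884.0 [370.4 115.6] [0.4637 0.3387] [0.4673 0.3414] [0.4703 0.3437]
bottle_violet 0.55 4260.5 [592.6 101.8] [0.2577 0.1986] [0.2765 0.2116] [0.292  0.2224]
bottle_violet 0.53 2300.5 [363.2 115.9] [0.4706 0.3432] [0.4737 0.3456] [0.4763 0.3475]
pad_black 0.69 3571.5 [423.5  34.5] [0.4613 0.2416] [0.4651 0.2515] [0.4683 0.2596]
cup 0.63 1333.0 [292.2 296.4] [0.4236 0.5907] [0.4302 0.5749] [0.4356 0.5617]
```

Emit:
{"method": "apply_moves", "body": {"moves": [[[0.013,0.023,0],0],[[0.02,0.034,0],0],[[0.02,0.034,0],0],[[0.02,0.034,0],0],[[0.012,0.021,0],0]], "hand": 0.07}}

```text
time_s: 22.48
tcp_pos: [0.39, 0.2881, 0.1717]
ee_rot: [[0.51, -0.86, -0.0], [-0.86, -0.51, -0.007], [0.006, 0.003, -1.0]]
wrist_force: [-0.2, -0.4, 0.1]
gripper_width: 0.8
gripper_force: 0.0
```

Emit:
{"method": "apply_moves", "body": {"moves": [[[0,0,0],0],[[0,0,0],0]]}}

```text
time_s: 22.65
tcp_pos: [0.392, 0.2908, 0.1728]
ee_rot: [[0.51, -0.86, 0.003], [-0.86, -0.51, -0.004], [0.005, -0.0, -1.0]]
wrist_force: [-0.5, 1.2, -0.0]
gripper_width: 0.802
gripper_force: 0.0
```

Run:
```python
from h import *
w=cap('wrist','w5.png');s=cap('scene')
go([.392,.291,.022])
for n in ['bottle_black','pad_black']:
 for p in (w,s):
  for q in models.cut_out(p,n)[:2]:
        c,a=ell(q['region']);print(n,round(q['confidence'],2),a,c.round(1),*[onz(p,c,z).round(4)[:2] for z in (.006,.03,.04)])
```

```text
tcp [0.3929 0.2924 0.1724] j [ 56.  12. -22.   0. -56. -25.] tool shift [-0.      0.0015  0.1504] u 30.7 w 0.805
bottle_black 0.8 537.0 [319.9 191.9] [0.3847 0.2974] [0.388  0.2923] [0.3894 0.2901]
bottle_black 0.59 238.0 [342.3 226.2] [0.4196 0.2735] [0.3849 0.2931] [0.3705 0.3012]
bottle_black 0.57 295.0 [271.8 235.2] [0.4672 0.44  ] [0.4307 0.4534] [0.4155 0.459 ]
pad_black 0.7 2674.0 [288.9 117.7] [0.4603 0.2403] [0.4581 0.2393] [0.4572 0.2389]
pad_black 0.73 147.5 [351.4 215.7] [0.4529 0.2282] [0.4169 0.2494] [0.402  0.2583]
```

View pics/w5.png

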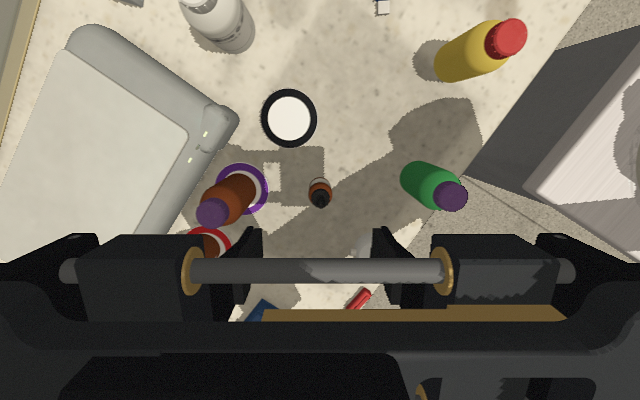

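Emit:
{"method": "apply_moves", "body": {"moves": [[[0,0,0],-7],[[0,0,0],-7],[[0,0,0],-7],[[0,0,0],-7],[[0,0,0],-7]]}}

```text
time_s: 23.37
tcp_pos: [0.3924, 0.2919, 0.1715]
ee_rot: [[0.914, -0.406, 0.001], [-0.406, -0.914, -0.006], [0.003, 0.005, -1.0]]
wrist_force: [0.5, 0.2, -0.6]
gripper_width: 0.806
gripper_force: 0.0
```

Emit:
{"method": "apply_moves", "body": {"moves": [[[0,0,0],-7],[[0,0,0],-7],[[0,0,0],-2],[[0,0,0],0],[[0,0,0],0]]}}

```text
time_s: 23.78
tcp_pos: [0.3923, 0.2917, 0.1716]
ee_rot: [[0.989, -0.146, 0.001], [-0.146, -0.989, -0.006], [0.002, 0.006, -1.0]]
wrist_force: [0.5, 0.3, -0.5]
gripper_width: 0.805
gripper_force: 0.0
```

Run:
```python
from h import *
w=cap('wrist')
go([.390,.291,.022])
for q in models.cut_out(w,'bottle_black')[:2]:
        c,a=ell(q['region']);print(round(q['confidence'],2),a,c.round(1),*[onz(w,c,z).round(4)[:2] for z in (.03,.04)])
```

```text
tcp [0.3923 0.2917 0.1716] j [ 56.  12. -23.   0. -56.  26.] tool shift [-0.0025  0.0002  0.1496] u 81.6 w 0.803
0.6 2167.5 [262.5 125.8] [0.4699 0.3384] [0.4698 0.3366]
```

Emit:
{"method": "apply_moves", "body": {"moves": [[[-0.001,0,0.035],0],[[0,0,0.035],0],[[0,0,0.03],0],[[0,0,0.03],0],[[0,0,0.016],0]]}}

```text
time_s: 24.3
tcp_pos: [0.3902, 0.2893, 0.0229]
ee_rot: [[0.989, -0.146, -0.002], [-0.146, -0.989, -0.009], [-0.0, 0.009, -1.0]]
wrist_force: [0.3, 0.1, 0.1]
gripper_width: 0.806
gripper_force: 0.0
```

Emit:
{"method": "apply_moves", "body": {"moves": [[[0,0,0],0],[[0,0,0],0],[[0,0,0],0]]}}

```text
time_s: 24.55
tcp_pos: [0.3922, 0.2918, 0.027]
ee_rot: [[0.99, -0.144, 0.003], [-0.144, -0.99, -0.004], [0.004, 0.003, -1.0]]
wrist_force: [-0.2, 1.0, -1.0]
gripper_width: 0.804
gripper_force: 0.0
```

Run:
```python
from h import *
w=cap('wrist','w6.png')
go([.3905,.291,.022])
f=w['frame'][150:310,240:400];cv2.imwrite('pics/w6.png',cv2.resize(f,None,fx=3,fy=3))
for X in ([.3905,.291,.0],[.3905,.291,.048],[.3905,.291,.082]): print(proj(w,X))
```

```text
tcp [0.3923 0.2919 0.0273] j [ 56.  23. -32.   0. -35.  25.] tool shift [-0.0017  0.0011  0.0053] u 81.7 w 0.801
[318.55641185 229.15293879]
[319.29821784 261.03306995]
[320.15867172 298.01225719]
```

View pics/w6.png

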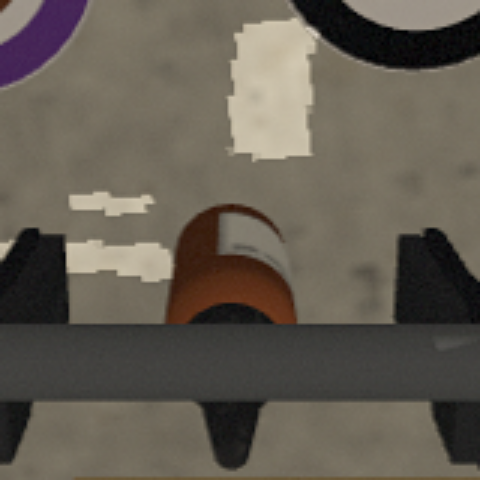

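Run:
```python
from h import *
w=cap('wrist')
print(onz(w,(317.7,218.3),0), w['eye'],[onz(w,(x,240),.02) for x in(296.5,337)])
p=proj(w,[.404,.291,0]);print(p)
```

```text
[0.39892479 0.29061287 0.        ] [0.46642296 0.28175635 0.18958432] [array([0.39292718, 0.30585619, 0.02      ]), array([0.38901027, 0.27914926, 0.02      ])]
[316.16385649 211.8238627 ]
```

Emit:
{"method": "apply_moves", "body": {"moves": [[[-0.004,0.001,0.005],0],[[0,0,0],0],[[0,0,0],0]]}}

```text
time_s: 24.9
tcp_pos: [0.387, 0.2903, 0.0212]
ee_rot: [[0.99, -0.144, 0.002], [-0.144, -0.99, -0.005], [0.002, 0.005, -1.0]]
wrist_force: [-0.4, 0.3, 0.1]
gripper_width: 0.808
gripper_force: 0.0
```

Emit:
{"method": "apply_moves", "body": {"moves": [[[0,0,0],0],[[0,0,0],0],[[0,0,0],0],[[0,0,0],0],[[0,0,0],0]], "hand": 0.015}}

```text
time_s: 25.32
tcp_pos: [0.3874, 0.2903, 0.0209]
ee_rot: [[0.989, -0.145, 0.002], [-0.145, -0.989, -0.005], [0.002, 0.005, -1.0]]
wrist_force: [0.2, -0.1, 0.0]
gripper_width: 0.507
gripper_force: 0.0
```

Emit:
{"method": "apply_moves", "body": {"moves": [[[0,0,0],0],[[0,0,0],0],[[0,0,0],0],[[0,0,0],0],[[0,0,0],0]]}}

```text
time_s: 25.73
tcp_pos: [0.3873, 0.2904, 0.0209]
ee_rot: [[0.989, -0.145, 0.002], [-0.145, -0.989, -0.005], [0.002, 0.005, -1.0]]
wrist_force: [0.8, 0.1, -0.3]
gripper_width: 0.295
gripper_force: 29.5
```

Emit:
{"method": "apply_moves", "body": {"moves": [[[0,0,-0.01],0],[[0,0,-0.025],0],[[0,0,-0.03],0],[[0,0,-0.03],0],[[0,0,-0.02],0]]}}

```text
time_s: 26.15
tcp_pos: [0.3877, 0.2915, 0.1385]
ee_rot: [[0.99, -0.144, 0.004], [-0.144, -0.99, -0.003], [0.004, 0.003, -1.0]]
wrist_force: [0.9, 1.0, -1.1]
gripper_width: 0.294
gripper_force: 29.5
```

Emit:
{"method": "apply_moves", "body": {"moves": [[[0,0,0],5],[[0,0,0],6],[[0,0,0],6],[[0,0,0],6],[[0,0,0],6]]}}

```text
time_s: 26.57
tcp_pos: [0.3869, 0.2906, 0.1358]
ee_rot: [[0.792, -0.611, 0.001], [-0.61, -0.792, -0.006], [0.004, 0.004, -1.0]]
wrist_force: [0.2, 0.3, -0.5]
gripper_width: 0.293
gripper_force: 29.5
```

Emit:
{"method": "apply_moves", "body": {"moves": [[[0,0,0],6],[[0,0,0],6],[[0,0,0],6],[[0,0,0],3],[[0,0,0],0]]}}

```text
time_s: 26.98
tcp_pos: [0.3869, 0.2906, 0.1357]
ee_rot: [[0.524, -0.851, 0.001], [-0.851, -0.524, -0.006], [0.005, 0.002, -1.0]]
wrist_force: [0.6, 0.3, -0.0]
gripper_width: 0.296
gripper_force: 29.5
```

Run:
```python
from h import *
go([.4615,.2415,.06])
```

```text
tcp [0.3869 0.2906 0.1357] j [ 56.  13. -26.   0. -51. -25.] tool shift [ 0.0806 -0.038   0.076 ] u 31.6 w 0.296
```

Emit:
{"method": "apply_moves", "body": {"moves": [[[0.016,-0.008,0],0],[[0.024,-0.011,0],0],[[0.024,-0.011,0],0],[[0.0165,-0.008,0],0],[[0,0,0],0]]}}

```text
time_s: 27.4
tcp_pos: [0.4637, 0.241, 0.136]
ee_rot: [[0.524, -0.852, 0.002], [-0.852, -0.524, -0.006], [0.006, 0.002, -1.0]]
wrist_force: [-1.0, 0.4, -0.7]
gripper_width: 0.298
gripper_force: 29.5
```

Emit:
{"method": "apply_moves", "body": {"moves": [[[0,0,0.02],0],[[0,0,0.03],0],[[0,0,0.03],0],[[0,0,0],0],[[0,0,0],0]]}}

```text
time_s: 27.82
tcp_pos: [0.4609, 0.2413, 0.0554]
ee_rot: [[0.526, -0.85, -0.001], [-0.85, -0.526, -0.008], [0.006, 0.005, -1.0]]
wrist_force: [0.4, 0.3, 0.1]
gripper_width: 0.297
gripper_force: 29.5
```

Run:
```python
from h import *
go([.4615,.2415,.027])
w=cap('wrist','w7.png')
for X in ([.4615,.2415,.006],[.4615+.034,.2415,.006],[.4615-.034,.2415,.006]): print(proj(w,X))
```

```text
tcp [0.4609 0.2413 0.0554] j [ 46.  23. -26.   0. -41. -14.] tool shift [-0.     -0.0007  0.0284] u 31.8 w 0.297
[316.54625261 216.28044357]
[280.11989715 194.99368143]
[351.41096272 236.65461448]
```

View pics/w7.png

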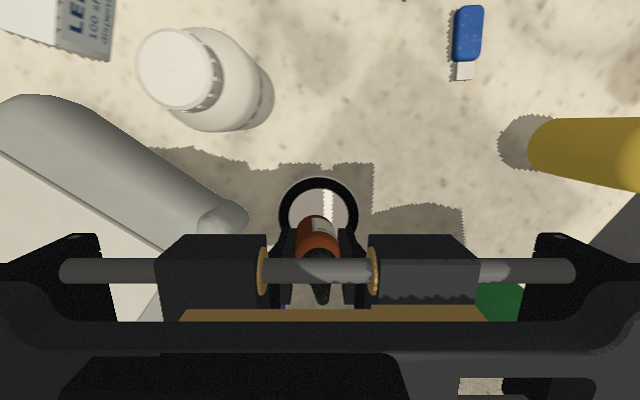

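Emit:
{"method": "apply_moves", "body": {"moves": [[[0,0,0.01],0],[[0,0,0.01],0],[[0,0,0.005],0],[[0,0,0],0],[[0,0,0],0]]}}

```text
time_s: 28.28
tcp_pos: [0.4618, 0.2418, 0.0311]
ee_rot: [[0.525, -0.851, 0.001], [-0.851, -0.525, -0.006], [0.005, 0.002, -1.0]]
wrist_force: [-0.5, 0.3, -1.0]
gripper_width: 0.297
gripper_force: 29.5
```

Emit:
{"method": "apply_moves", "body": {"moves": [[[0,0,0.0015],0],[[0,0,0],0],[[0,0,0],0]]}}

```text
time_s: 28.53
tcp_pos: [0.462, 0.2419, 0.03]
ee_rot: [[0.525, -0.851, 0.002], [-0.851, -0.525, -0.005], [0.005, 0.001, -1.0]]
wrist_force: [0.7, 0.4, -0.4]
gripper_width: 0.297
gripper_force: 29.5
```

Emit:
{"method": "apply_moves", "body": {"moves": [[[0,0,0.002],0],[[0,0,0],0],[[0,0,0],0]]}}

```text
time_s: 28.78
tcp_pos: [0.4619, 0.2418, 0.0277]
ee_rot: [[0.525, -0.851, 0.001], [-0.851, -0.525, -0.005], [0.005, 0.002, -1.0]]
wrist_force: [0.5, -0.4, 0.2]
gripper_width: 0.293
gripper_force: 29.5
```

Emit:
{"method": "apply_moves", "body": {"moves": [[[0,0,0.0015],0],[[0,0,0],0],[[0,0,0],0]]}}

```text
time_s: 29.03
tcp_pos: [0.4622, 0.242, 0.0268]
ee_rot: [[0.526, -0.851, 0.002], [-0.851, -0.526, -0.005], [0.005, 0.001, -1.0]]
wrist_force: [-0.9, 0.5, 4.5]
gripper_width: 0.292
gripper_force: 29.6
```

Contact (4.5 N). Release and lift.

Emit:
{"method": "apply_moves", "body": {"moves": [[[0,0,0],0],[[0,0,0],0],[[0,0,0],0],[[0,0,0],0],[[0,0,0],0]], "hand": 0.048}}

```text
time_s: 29.45
tcp_pos: [0.4618, 0.2417, 0.026]
ee_rot: [[0.525, -0.851, 0.001], [-0.851, -0.525, -0.006], [0.005, 0.002, -1.0]]
wrist_force: [-0.3, -0.1, 1.1]
gripper_width: 0.53
gripper_force: 0.0
```

Emit:
{"method": "apply_moves", "body": {"moves": [[[0,0,-0.02],0],[[0,0,-0.03],0],[[0,0,-0.03],0],[[0,0,-0.03],0],[[0,0,-0.03],0]]}}

```text
time_s: 29.87
tcp_pos: [0.4614, 0.2423, 0.1675]
ee_rot: [[0.525, -0.851, 0.001], [-0.851, -0.525, -0.006], [0.005, 0.002, -1.0]]
wrist_force: [0.7, 0.2, -0.6]
gripper_width: 0.55
gripper_force: 0.0
```

Emit:
{"method": "apply_moves", "body": {"moves": [[[0,0.01,-0.03],0],[[0,0.02,-0.03],0],[[0,0.02,-0.03],0],[[0,0.02,-0.02],0],[[0,0,0],0]]}}

```text
time_s: 30.28
tcp_pos: [0.4016, 0.206, 0.2815]
ee_rot: [[0.526, -0.851, 0.009], [-0.851, -0.526, 0.001], [0.004, -0.008, -1.0]]
wrist_force: [-0.7, -0.2, 0.3]
gripper_width: 0.55
gripper_force: 0.0
```

Run:
```python
from h import *
w=cap('wrist','w8.png');s=cap('scene','s8.png');t=cap('top')
go([0,0,0])
for n,z in [('bottle_red',.055),('bottle_violet',.055),('bottle_black',.04),('pad_red',.006),('pad_violet',.006),('pad_black',.006),('saline',.05),('cup',.035)]:
 for l,p in (('w',w),('t',t)):
  for q in models.cut_out(p,n)[:2]:
        c,a=ell(q['region']);print(n,l,round(q['confidence'],2),a,c.round(1),onz(p,c,z).round(4)[:2])
a=w['frame'];b=s['frame'][160:260,250:450];im=np.zeros((600,640,3),np.uint8);im[:400]=a;im[400:]=cv2.resize(b,(400,200))[:200,:].repeat(1,0) if 0 else np.pad(cv2.resize(b,(400,200)),((0,0),(0,240),(0,0)))
cv2.imwrite('pics/f.png',im)
```

```text
tcp [0.4017 0.2063 0.2759] j [ 48.   3. -17.   0. -70. -16.] tool shift [-0.0367  0.4497  0.2765] u 31.7 w 0.556
bottle_red w 0.55 1027.0 [400.8 133.3] [0.3367 0.0975]
bottle_red t 0.72 344.5 [420.2 241. ] [0.3315 0.0982]
bottle_red t 0.71 310.0 [271.7 182.4] [0.4729 0.4356]
bottle_violet w 0.92 877.5 [232.3 225.4] [0.4717 0.3402]
bottle_violet w 0.78 958.0 [374.6 219.8] [0.295  0.2196]
bottle_violet t 0.89 311.0 [311.6 183.7] [0.4684 0.3426]
bottle_black w 0.91 295.5 [269.9 171.7] [0.4642 0.2424]
pad_red t 0.67 482.5 [273.1 187.8] [0.4709 0.4374]
pad_red t 0.47 343.0 [311.5 183.1] [0.4812 0.3438]
pad_violet w 0.56 1019.5 [242.1 215.9] [0.4695 0.3413]
pad_violet t 0.78 422.5 [311.5 188.6] [0.4673 0.3437]
pad_black w 0.77 1388.5 [276. 168.] [0.4609 0.2403]
saline w 0.91 1584.5 [226.9 105.7] [0.5575 0.1914]
cup t 0.91 672.0 [220.3 198.9] [0.4396 0.5592]
```

View pics/f.png

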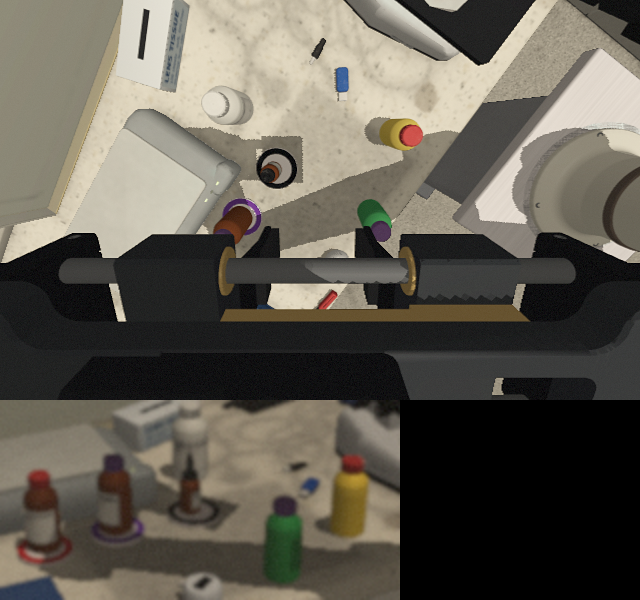

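All three bottles stand on their pads, each within about 4 mm of the centre. I'll let the arm settle and hand the job in.

Emit:
{"method": "apply_moves", "body": {"moves": [[[0,0,0],0],[[0,0,0],0],[[0,0,0],0],[[0,0,0],0],[[0,0,0],0]]}}

```text
time_s: 31.65
tcp_pos: [0.402, 0.2064, 0.2764]
ee_rot: [[0.525, -0.851, 0.002], [-0.851, -0.525, -0.005], [0.005, 0.001, -1.0]]
wrist_force: [-0.0, -0.6, 0.2]
gripper_width: 0.551
gripper_force: 0.0
```

```bash
python3 -c "
from station import r
print(r.finish_job())"
```

```text
the job is handed in; nothing more can be done
None
```

The job is handed in at 31.7 s of the 96 s allowed: the red, violet and black-topped brown bottles each stand upright and released on the pad of their colour, about 4 mm or less off centre by camera, and the white bottle and sample cup were not touched; no verdict came back.

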